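# Rake a dropped club weight out from under the bench shelf

## Robot

A 6-joint arm with a two-finger parallel gripper is mounted at the origin on the work surface. World frame = base frame: x ahead of the robot, y to its left, z up, the work surface at z = 0. Lengths are in mm, angles in degrees, forces in N, time in s.
With the tool pointing down it reaches from about 275 to 875 mm from the base axis. Payload 12.5 kg.
Tool frame: the origin (TCP) lies on the centre line of the jaws, within the pads' length; the fingertips stand 17 mm ahead of it and the grasp point (between the pads) lies 2 mm behind it; z points along the fingers, y is the line along which they close (so a half turn about z gives the same grasp; the last joint's range is limited). The gripper opens to 85 mm and grips with 20 to 120 N. Pads are 22 mm wide; open, the fingers measure 114 mm over their backs; the gripper's body (76 mm by 85 mm) begins 54 mm behind the grasp point. The pads swing forward as they close: fully open they stand 13 mm farther back than shut.
Start: joints at [72.101, 20.094, 94.641, -0, 65.266, -4.847], TCP at [124.178, 535.784, 219.69] pointing down, gripper open.
Joint ranges: [-157.81, 157.81], [-45, 120.19], [0.68, 151.7], [-89.99, 269.99], [4.06, 180], [-164.3, 164.3]. Speed limits (degrees/s): [127.2, 127.2, 159.86, 180, 180, 180].

## Interface

Orientations are given as [roll, pitch, yaw] about the fixed x, y, z axes, in that order (R = Rz(yaw) Ry(pitch) Rx(roll)).
In Python, from cell import ctrl gives the robot as it stands. The module is installed in compiled form; this text tells all that it offers. Calls block until the motion is done:
- ctrl.move_pose(position, orientation): joint-space move of the TCP to a pose.
- ctrl.move_l(position, frame=None, v=150): straight line of the TCP; frame=None keeps the orientation; v is the mean speed in mm/s.
- ctrl.movej(angles): joint-space move.
- ctrl.ungrasp() and ctrl.clamp(newtons=None): open the fingers fully, or close them until they stop; newtons is the grip in N (None keeps the last).
- ctrl.wait(seconds).
- ctrl.solve_ik(position, orientation): joint angles nearest the present ones, or None.
- ctrl.observe(): the state.
- ctrl.snapshot(name): name is "side" or "top"; returns (picture, depth): 384x512x3 uint8, red, green, blue; 384x512 float32, mm along the optical axis (not along the pixel's ray), 0 where there is no reading.
- ctrl.camera_params(name): a dict with "intrinsics" (3x3 intrinsics, pixels), "k1" (the pictures are not rectified: a ray, as slopes to the right and down, at radius r is drawn at 1 + k1 r^2 times it, then the intrinsics apply), "origin" and "rotation" of the camera in the world. Camera axes: x right, y down, z forward; pixel columns grow to the right and rows downward; lengths in mm; the calibration is good to about 2 mm. A picture is of the moment at which its call begins. camera_params takes no time and is no camera call.
A pose or a line that the arm cannot do raises ctrl.PlanningError and nothing moves.
- ctrl.finish_job(): hands the job in; it is judged then, once.
The state is a dict: "time": time; "qpos": joint angles; "joint_velocities": joint speeds; "joint_efforts": joint torques, N m; "ee_pos": TCP position; "orientation": TCP orientation; "force": force on the tool from outside, world axes, zero at the start; "torque": the same for the moment, N m; "grip_width": opening from 0.0 (shut) to 1.0 (fully open); "grasp_force": force on a finger pad.
Only numpy, scipy, OpenCV 4.12 (cv2) and the standard library are available. Lean on these libraries where they do the work, as an engineer would, in place of code of your own. Each camera call takes 0.05 s, during which the arm holds its last target. There are 200 camera calls.

## Task

A steel club-head weight has rolled under the low plywood shelf, out of sight. Pick up the flat hooked rake, slide it in close along the right-hand end of the shelf (the right as the robot sees it), sweep it leftwards until you feel its hook touch the hidden divider, going gently so that the rake never pushes hard on the shelf, and drag the weight out until it lies wholly on the cork mat in front. Then lay the rake flat on the bench, clear of the mat and the shelf, and leave everything else on the bench where it is.

Things in the scene. Friction and masses are not known exactly. Their poses are not given: they have to be found in the camera images.
- rake: Flat rake on the bench right of the shelf, any small yaw, 160 g. Origin: on its underside; x along the blade to the tip, y to the hook, z up. Wooden handle block x -45 to +25 mm, 24 wide, 45 high; aluminium blade 16 wide, 6 thick, to x 170; hook bar at the tip x 160 to 170, 6 thick, y -8 to +44, so it stands out 36 beyond the blade's left edge.
- rake_grip (a point): Where to grip the rake's handle from above, across its 24 mm width (y), with a firm squeeze (80 N or more): on the handle, 30 mm straight above the rake's origin; same axes.
- rake_hook (a point): On the underside of the rake's hook bar, middle of the part that stands out: at (165, 26, 0) mm in the rake's frame; same axes.
- shelf: Low fixed plywood shelf, roof and two end walls, open to the robot. Origin: middle of the mouth's front edge, at bench height; x goes in to the back, y left along the mouth, z up. Inside: y -150 to +150 mm, x 0 to 130 (then the back board), clear height z 6 (floor) to z 50; roof z 50 to 62, boxes and tins on its rear part up to z 134.
- floor: The shelf's floor board, 6 mm thick, x 0 to 130, under the roof; frame as the shelf. Hidden on it: the weight, a plain steel disc 28 across, 10 high, about 60 g, lying flat, place not measured: between right end wall and divider, clear of the strip y -150 to -80 where the rake goes in, at least 16 behind the front edge, rear edge not beyond x 100.
- mat: Thin cork mat fixed to the bench before the mouth: 2 mm thick (its top 4 below the floor board's top), 324 wide, from x -131 to x -1; frame as the shelf.
- unit: The whole fixed shelf unit (back board 150 mm high at x 130 to 142, shelf, floor board, mat, divider); frame as the shelf. Hidden inside: an upright plywood divider, fixed and hard, from x 6 to the back and nearly floor to roof; its right face lies anywhere from y +30 to +120 and is not measured: it must be felt for.
- bottle: Bystander: loose white plastic bottle, 52 across, 130 high, standing. Origin: centre of its underside.
- tape: Bystander: loose roll of paper tape lying flat, 84 across, 24 high. Origin: centre of its underside.
- scraper: Bystander: loose flat spatula-shaped scraper without a hook, lying to the right of the rake. Origin: its underside, mid-length.
- screwdriver: Bystander: loose screwdriver lying to the left of the shelf. Origin: its underside, mid-length.
- jar: Bystander: loose amber glass jar, 60 across, 70 high, standing near the robot on the right. Origin: centre of its underside.

How it is judged:
By the outcome, as a careful person would: the job done as asked, in the order asked, and still so for the second after the job is handed in, with the robot touching nothing.
It also fails if it takes over 67 s, if anything falls off the work surface, if the arm or the gripper's body presses on something with over 40 N, if the wrist force passes 120 N, or if a joint passes its speed limit or range.

## Working session

There is one attempt and no reset: what is moved stays moved. The work goes in short steps, each a Python script; the robot and the scene stay as the last script left them, time stands still between calls to the robot, and variables do not carry over. Pictures are saved under pics/ and viewed, at most 10 in all, crops included, and the job is handed in when it is done.

```bash
mkdir -p pics
cat > h.py <<'E'
import numpy as np, cv2
from cell import ctrl
def ray(cam,u,v):
    p=ctrl.camera_params(cam);K=np.array(p["intrinsics"],float)
    d=cv2.undistortPoints(np.array([[[u,v]]],float),K,np.zeros(5)) [0,0]
    r=np.hypot(*d);s=r
    for _ in range(20): s=r/(1+p["k1"]*s*s)
    x=d*(s/r if r>0 else 1)
    return np.array(p["origin"],float),np.array(p["rotation"],float)@np.array([x[0],x[1],1])
def onz(cam,u,v,z):
    o,d=ray(cam,u,v);return o+d*(z-o[2])/d[2]
def snap(cam,name):
    im,d=ctrl.snapshot(cam);cv2.imwrite(f"pics/{name}.png",im[:,:,::-1]);np.save(f"pics/{name}.npy",d);return im,d
E
python3 - <<'E'
from h import *
for c in("top","side"):
    snap(c,c+"0");print(c,ctrl.camera_params(c))
s=ctrl.observe();print(s)
E
```

```text
top {'intrinsics': array([[461.5175734,   0.       , 252.900332 ],
       [  0.       , 461.5175734, 193.339546 ],
       [  0.       ,   0.       ,   1.       ]]), 'k1': -0.08841816553250674, 'origin': array([ 326.12708033,  -42.91905769, 1304.12320172]), 'rotation': array([-173.07651408,    0.85560265,  -88.35192781])}
side {'intrinsics': array([[369.57428433,   0.        , 261.75972405],
       [  0.        , 369.57428433, 191.60614547],
       [  0.        ,   0.        ,   1.        ]]), 'k1': -0.04287399814088274, 'origin': array([  71.28189857, -726.74856874,  756.75538481]), 'rotation': array([-1.31313939e+02,  2.05284277e-02, -3.05704375e+01])}
{'time': 0.1, 'qpos': array([ 7.21031592e+01,  2.01207077e+01,  9.46724500e+01, -3.51914282e-04,
        6.52664054e+01, -4.84701277e+00]), 'joint_velocities': array([ 0.02636928, -0.1844688 , -0.2101897 ,  0.00024239, -0.05982957,
        0.09647799]), 'joint_efforts': array([ 2.26755978e-04, -5.06829965e+01, -2.91879863e+01, -7.24896972e-05,
        2.63521841e-03,  2.03034709e-06]), 'ee_pos': array([124.06906768, 535.50852372, 219.22298192]), 'orientation': array([-1.79940623e+02, -4.71447931e-03,  1.66950317e+02]), 'force': array([ 0.50894646, -0.13544307, -0.33254054]), 'torque': array([-0.04780704, -0.08745818,  0.00277861]), 'grasp_force': 0.0, 'grip_width': 1.0000855392231687}
```

View pics/top0.png

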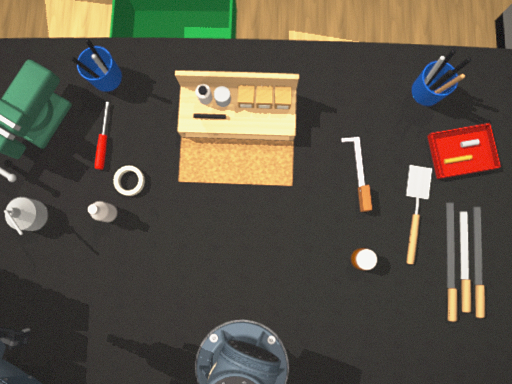

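View pics/side0.png

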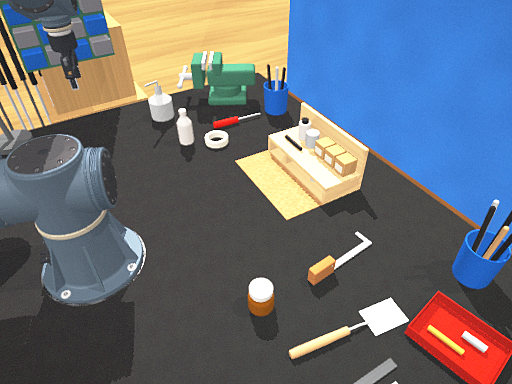

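The top view shows the rake handle at (365,198) and its hook at (350,140). The mat spans about (180–294, 137–185), and the shelf roof is above it. In the side view the handle is at (321,269) and the hook tip at (362,236).

```bash
sed -i 's/np.array(p\["rotation"\],float)@/R.from_euler("xyz",p["rotation"],degrees=True).as_matrix()@/; 1a from scipy.spatial.transform import Rotation as R' h.py
cat >> h.py <<'E'
def biggest(m,roi):
    x0,y0,x1,y1=roi;k=np.zeros_like(m);k[y0:y1,x0:x1]=m[y0:y1,x0:x1]
    c=max(cv2.findContours(k,cv2.RETR_EXTERNAL,cv2.CHAIN_APPROX_NONE)[0],key=cv2.contourArea);return c[:,0,:].astype(float)
E
python3 - <<'E'
from h import *
np.set_printoptions(precision=1,suppress=True)
im=cv2.imread("pics/top0.png");hsv=cv2.cvtColor(im,cv2.COLOR_BGR2HSV);d=np.load("pics/top0.npy")
print(R.from_euler("xyz",ctrl.camera_params("top")["rotation"],degrees=True).as_matrix()[:,2])
for n,(u,v) in dict(mat=(235,165),roof=(235,128),handle=(365,198),bladewood=(236,132)).items(): print(n,hsv[v,u],d[v,u])
print("base",onz("top",242,364,0))
def W(c,z,cam="top"): return np.array([onz(cam,u,v,z)[:2] for u,v in c])
# unit outline (mat+shelf)
m=cv2.inRange(hsv,(5,60,60),(30,255,255))
c=biggest(m,(165,60,310,200))
ap=cv2.approxPolyDP(c.astype(np.int32)[:,None],3,True)[:,0];print("unit poly",ap.tolist())
bot=[]
for u in range(186,290,4):
    bot.append((u,c[c[:,0]==u][:,1].max()+.5))
P=W(bot,2);f=np.polyfit(P[:,1],P[:,0],1);print("mat front fit slope",f,P[0],P[-1],"res",np.std(P[:,0]-np.polyval(f,P[:,1])))
# mat sides
for s,fn in(("L",min),("R",max)):
    q=[(fn(c[c[:,1]==v][:,0])+(.5 if s=="R" else -.5),v) for v in range(146,181,4)]
    print(s,W(q,2)[[0,-1]])
# back board top front/back edges z150
top=[(u,c[c[:,0]==u][:,1].min()-.5) for u in range(184,294,4)]
P=W(top,150);print("back top rear edge",np.polyfit(P[:,1],P[:,0],1),P[0],P[-1])
# rake
mh=cv2.inRange(hsv,(3,90,60),(20,255,255));ch=biggest(mh,(345,175,380,220))
r=cv2.minAreaRect(W(ch,45).astype(np.float32));print("handle z45",r)
mb=cv2.inRange(hsv,(0,0,110),(180,70,255));cb=biggest(mb,(335,130,380,190))
B=W(cb,6);print("blade poly",cv2.approxPolyDP(B.astype(np.float32)[:,None],4,True)[:,0].tolist())
print(cv2.minAreaRect(B.astype(np.float32)))
ims=cv2.resize(im[60:220,160:400],None,fx=3.3,fy=3.3,interpolation=cv2.INTER_NEAREST);cv2.imwrite("pics/crop.png",ims)
E
```

```text
[ 0.1  0.  -1. ]
mat [ 18 133 240] 1318.9198
roof [ 28  58 247] 1270.2574
handle [ 15 164 241] 1259.697
bladewood [ 30  62 248] 1270.0461
base [ 9.1 -2.5  0. ]
unit poly [[174, 71], [180, 86], [176, 128], [180, 135], [179, 182], [292, 185], [298, 73]]
mat front fit slope [  0. 508.] [509.7 173.4] [ 505.8 -112.5] res 0.8542624815763695
L [[615.9 197.5]
 [522.1 198.5]]
R [[ 624.1 -134.7]
 [ 530.8 -133.4]]
back top rear edge [  0.  788.8] [789.2 169.2] [ 786.9 -114.8]
handle z45 ((474.7595520019531, -327.25347900390625), (74.75757598876953, 36.81103515625), 6.427401542663574)
blade poly [[650.4974975585938, -268.09027099609375], [638.7852172851562, -270.9988708496094], [639.80712890625, -305.6810607910156], [512.2124633789062, -317.091796875], [515.4761352539062, -331.3954772949219], [541.4766235351562, -334.29718017578125], [655.0059204101562, -320.2109375]]
((585.0995483398438, -309.533935546875), (147.61619567871094, 53.785797119140625), 13.667738914489746)
```

View pics/crop.png

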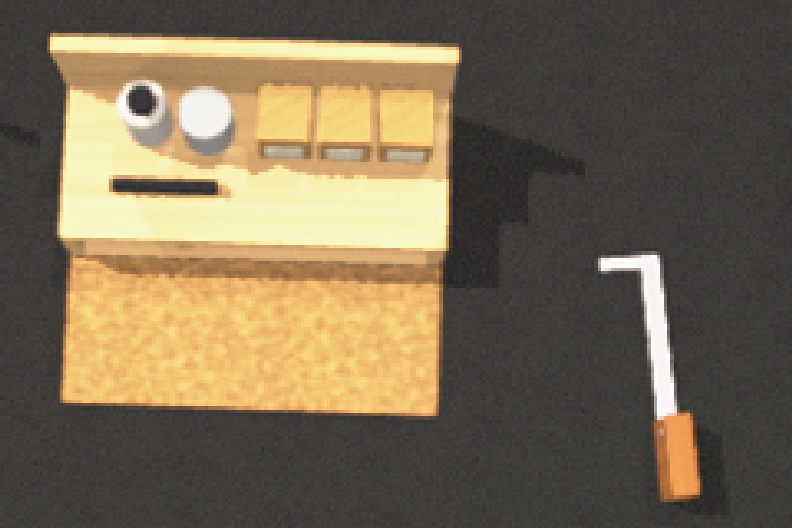

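The crop shows the mat's right edge, the shelf mouth and the rake's outline cleanly. The mask is about 4 mm too wide on each side, equally all round. That gives a mouth origin of about (643, 30.5) with yaw -0.8°, and a rake origin of about (485, -330.5) with yaw 6.1°. The sizes agree with those given, so I'll grip now.

```bash
cat >> h.py <<'E'
SO=np.array([643,30.5]);SY=-0.8
def sw(x,y,z,dz=28):   # rake origin in shelf frame (underside z) -> TCP
    a=np.radians(SY);return [SO[0]+x*np.cos(a)-y*np.sin(a),SO[1]+x*np.sin(a)+y*np.cos(a),z+dz]
def st(t=""):
    s=ctrl.observe();print(t,round(s["time"],2),np.round(s["ee_pos"],1),np.round(s["orientation"],2),"F",np.round(s["force"],2),"T",np.round(s["torque"],3),round(s["grip_width"],3),round(s["grasp_force"],1));return s
E
python3 - <<'E'
from h import *
ctrl.move_pose([485,-330.5,130],[180,0,6.1]);st("above")
ctrl.move_l([485,-330.5,28],v=120);st("down")
ctrl.clamp(110);st("grip")
ctrl.move_l([485,-330.5,75],v=120);st("lift")
ctrl.move_pose(sw(-190,-133,40),[180,0,SY]);st("pre")
ctrl.move_l(sw(-190,-133,9),v=100);st("low")
im,d=snap("top","pre")
cv2.imwrite("pics/prec.png",cv2.resize(im[90:240,200:360,::-1],None,fx=4,fy=4))
m=cv2.inRange(cv2.cvtColor(im,cv2.COLOR_RGB2HSV),(0,0,150),(180,60,255))
E
```

```text
above 3.39 [ 485.3 -330.   130.1] [-180.     -0.      6.16] F [ 0.9   0.09 -0.35] T [ 0.002 -0.006 -0.015] 0.995 0.0
down 4.39 [ 485.4 -330.8   28.7] [ 1.7995e+02 -5.0000e-02  6.1000e+00] F [ 1.03 -0.13 -0.73] T [0.049 0.082 0.003] 0.996 0.0
grip 5.03 [ 485.1 -330.5   28.7] [ 1.7999e+02 -1.0000e-02  6.1100e+00] F [-2.99  2.07  8.05] T [0.342 0.408 0.008] 0.226 107.8
lift 5.57 [ 484.7 -330.3   74.6] [-1.7998e+02  2.0000e-02  6.1000e+00] F [-0.25  0.92 -1.49] T [ 0.011  0.03  -0.041] 0.231 108.1
pre 6.49 [ 451.7 -100.5   67.9] [ 1.7999e+02 -2.0000e-02 -7.8000e-01] F [ 0.56 -1.44 -2.28] T [-0.001  0.088 -0.029] 0.221 113.6
low 6.95 [ 451.1 -100.3   36.9] [-1.7999e+02  5.0000e-02 -8.3000e-01] F [-0.55 -0.38 -1.22] T [-0.008  0.061 -0.012] 0.212 113.8
```

View pics/prec.png

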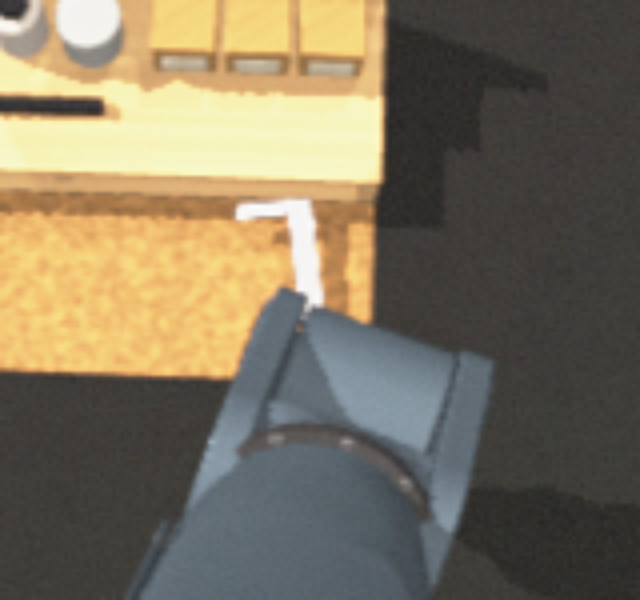

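The picture shows the hook bar at (237–310, 203–218) in the crop. It looks turned a few degrees anticlockwise to the mat, so I'll measure that.

```bash
cat >> h.py <<'E'
def rake_see(im,roi,zt,thr=(0,0,150),hi=(180,60,255)):
    m=cv2.inRange(cv2.cvtColor(im,cv2.COLOR_RGB2HSV),thr,hi)
    c=biggest(m,roi);B=np.array([onz("top",u,v,zt)[:2] for u,v in c])
    return c,B,cv2.approxPolyDP(B.astype(np.float32)[:,None],4,True)[:,0]
E
python3 - <<'E'
from h import *
np.set_printoptions(precision=1,suppress=True)
im=cv2.imread("pics/pre.png")[:,:,::-1].copy()
c,B,p=rake_see(im,(250,136,290,172),15);print(p.tolist(), c.min(0),c.max(0))
rows=range(147,163)
mid=np.array([c[c[:,1]==v][:,0].mean() if 0 else (c[c[:,1]==v][:,0].min()+c[c[:,1]==v][:,0].max())/2 for v in rows])
P=np.array([onz("top",u,v,15)[:2] for u,v in zip(mid,rows)]);f=np.polyfit(P[:,0],P[:,1],1);print("blade axis yaw",np.degrees(np.arctan(f[0])),"y at x",451,np.polyval(f,451), P[0],P[-1],np.std(P[:,1]-np.polyval(f,P[:,0])))
# same on the first picture
im=cv2.imread("pics/top0.png")[:,:,::-1].copy()
c,B,p=rake_see(im,(335,130,380,190),6)
rows=range(148,182)
mid=[(c[c[:,1]==v][:,0].min()+c[c[:,1]==v][:,0].max())/2 for v in rows]
P=np.array([onz("top",u,v,6)[:2] for u,v in zip(mid,rows)]);f=np.polyfit(P[:,0],P[:,1],1);print("orig yaw",np.degrees(np.arctan(f[0])),np.polyval(f,485))
E
```

```text
[[633.0567016601562, -32.258575439453125], [624.2966918945312, -32.49441909790039], [625.2546997070312, -69.56554412841797], [573.2088623046875, -76.44508361816406], [567.6712036132812, -85.07783508300781], [558.9640502929688, -82.43565368652344], [562.141357421875, -93.70065307617188], [637.3098754882812, -83.56971740722656]] [259. 139.] [280. 167.]
blade axis yaw 7.4376749813917815 y at x 451 -100.44168740940682 [616.7 -78.3] [573.4 -85. ] 0.4301049274224719
orig yaw 6.287084866258778 -329.8906802115176
```

Run:
```python
from h import *
np.set_printoptions(precision=1,suppress=True)
im,_=snap("side","side1"); d=np.load("pics/pre.npy")
o=np.array(ctrl.camera_params("top")["origin"]);Rz=R.from_euler("xyz",ctrl.camera_params("top")["rotation"],degrees=True).as_matrix()[:,2]
for u,v in((262,142.),(270,141),(274,142),(275,148),(276,155),(278,163),(240,170),(288,150)):
    v=int(v);_,r=ray("top",u,v);print((u,v),o+r*d[v,u])
cv2.imwrite("pics/side1c.png",cv2.resize(im[90:290,180:420,::-1],None,fx=3,fy=3))
```

```text
(262, 142) [624.5 -40.9  39.8]
(270, 141) [629.4 -63.4  33.9]
(274, 142) [626.2 -74.6  36.4]
(275, 148) [608.1 -77.7  40.5]
(276, 155) [590.8 -81.3  28.5]
(278, 163) [567.9 -87.4  29.2]
(240, 170) [549.1  19.7   6.9]
(288, 150) [ 612.4 -116.4   -0.6]
```

View pics/side1c.png

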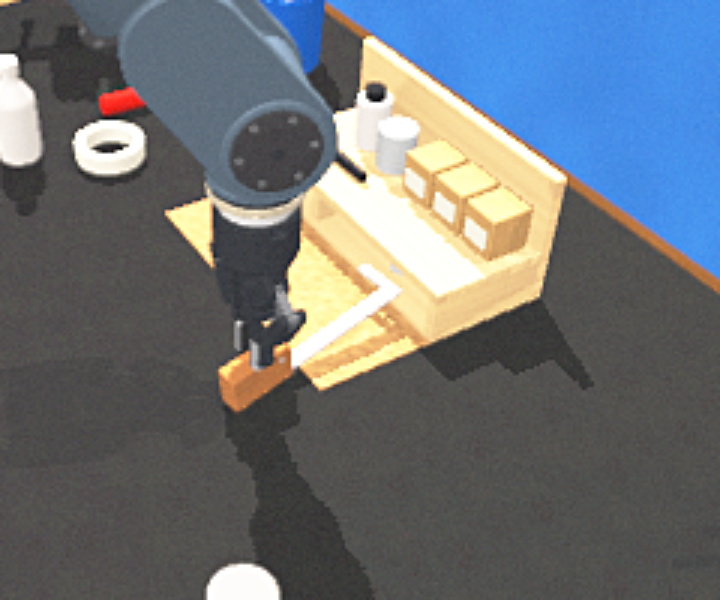

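The rake has slipped in the grip: the tip is pitched up about 8° (hook top near z 36), yawed about 8° and some 10 mm forward. I'll set it down at its old spot, measure, grip again and move more slowly, with a look after each stage.

Run:
```python
from h import *
np.set_printoptions(precision=1,suppress=True)
p=ctrl.observe()["ee_pos"]
ctrl.move_l([p[0]-10,p[1],85],v=80)
ctrl.move_l([480,-330,85],v=130)
ctrl.move_l([480,-330,42],v=100);s=st("low")
z=42
while z>29 and s["force"][2]<8:
    z-=2;ctrl.move_l([480,-330,z],v=40);s=ctrl.observe()
st("touch %d"%z)
ctrl.ungrasp()
ctrl.move_l([480,-330,110],v=130);
ctrl.move_l([400,-230,130],v=200);st("clear")
im,d=snap("top","re")
c,B,p=rake_see(im,(335,120,380,190),6);print(p.tolist())
hs=cv2.cvtColor(im,cv2.COLOR_RGB2HSV);ch=biggest(cv2.inRange(hs,(3,90,60),(20,255,255)),(335,165,390,230))
print("handle",cv2.minAreaRect(np.array([onz("top",u,v,45)[:2] for u,v in ch],np.float32)))
rows=range(148,178)
mid=[(c[c[:,1]==v][:,0].min()+c[c[:,1]==v][:,0].max())/2 for v in rows]
P=np.array([onz("top",u,v,6)[:2] for u,v in zip(mid,rows)]);f=np.polyfit(P[:,0],P[:,1],1);print("yaw",np.degrees(np.arctan(f[0])),np.polyval(f,485),np.std(P[:,1]-np.polyval(f,P[:,0])))
cv2.imwrite("pics/rec.png",cv2.resize(im[100:260,300:420,::-1],None,fx=3,fy=3))
```

```text
low 10.34 [ 480.2 -330.1   42.2] [180.   -0.   -0.8] F [-0.2 -1.  -1.5] T [-0.   0.1  0. ] 0.217 113.7
touch 32 11.59 [ 482.2 -330.7   33.8] [179.9  -0.3  -0.8] F [ 5.8  3.6 12.8] T [ 0.7 -0.8 -0.1] 0.216 116.1
clear 13.8 [ 400.6 -230.7  129.9] [180.   -0.   -0.8] F [-0.3 -0.5  0.3] T [-0.  -0.   0.1] 0.999 0.0
[[662.7550659179688, -282.5480651855469], [653.9639282226562, -285.4414978027344], [651.9610595703125, -317.299560546875], [523.8640747070312, -322.8115539550781], [527.1388549804688, -337.1396179199219], [664.3344116210938, -334.7739562988281]]
handle ((507.31805419921875, -333.8550720214844), (38.73271179199219, 27.954118728637695), 45.697784423828125)
yaw 1.1180844808983328 -330.02761868593484 0.38653099683654596
```

View pics/rec.png

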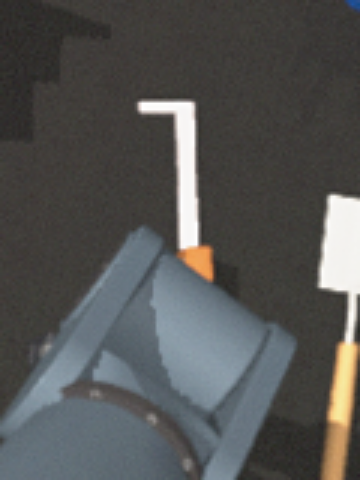

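The rake now lies flat with yaw about 1.1° and its origin near (493, -330). I'll grip it again at 120 N, move back first, and use gentle straight lines with checks.

```bash
cat >> h.py <<'E'
def look(roi,zt,rows):
    im,d=ctrl.snapshot("top");c,B,p=rake_see(im,roi,zt)
    mid=[(c[c[:,1]==v][:,0].min()+c[c[:,1]==v][:,0].max())/2 for v in rows]
    P=np.array([onz("top",u,v,zt)[:2] for u,v in zip(mid,rows)]);f=np.polyfit(P[:,0],P[:,1],1)
    m=np.zeros(d.shape,np.uint8);cv2.fillPoly(m,[c.astype(np.int32)],1);m=cv2.erode(m,np.ones((3,3),np.uint8))
    par=ctrl.camera_params("top");Q=[]
    for v,u in np.argwhere(m&(d>0)):
        o,r=ray("top",u,v);Q.append(o+r*d[v,u])
    Q=np.array(Q);g=np.polyfit(Q[:,0],Q[:,2],1)
    t=B[:,0].max()
    print("LOOK yaw",round(np.degrees(np.arctan(f[0])),2),"pitch",round(np.degrees(np.arctan(g[0])),2),"z@tip",round(np.polyval(g,t),1),"tip x",round(t,1),"y range",B[B[:,0]>t-9][:,1].min().round(1),B[B[:,0]>t-9][:,1].max().round(1));return im
E
python3 - <<'E'
from h import *
ctrl.move_pose([493,-330,110],[180,0,1.1])
ctrl.move_l([493,-330,27.5],v=120);st("down")
ctrl.clamp(120);ctrl.wait(0.3);st("grip")
roi=(335,115,385,172);rows=range(146,164)
try: look(roi,6,rows)
except Exception as e: print(e)
ctrl.move_l([493,-330,60],v=50);st("lift")
try: im=look(roi,38,rows)
except Exception as e: print(e)
ctrl.move_l([450,-330,60],v=80);st("back")
im,d=snap("side","s2");cv2.imwrite("pics/s2c.png",cv2.resize(im[140:340,230:430,::-1],None,fx=3,fy=3))
im,d=snap("top","t2")
E
```

```text
down 15.29 [ 493.4 -330.2   28.3] [ 1.7996e+02 -5.0000e-02  1.1000e+00] F [0.02 0.38 0.62] T [ 0.026 -0.003 -0.046] 1.001 0.0
grip 16.23 [ 493.1 -330.1   28.3] [ 1.7998e+02 -1.0000e-02  1.1200e+00] F [-2.28  2.19  7.82] T [0.34  0.375 0.018] 0.226 117.7
LOOK yaw 0.84 pitch 0.59 z@tip 8.2 tip x 664.3 y range -334.8 -282.5
lift 17.07 [ 492.9 -329.9   59.8] [-1.7999e+02  2.0000e-02  1.1000e+00] F [-0.15 -0.71 -1.88] T [-0.012  0.051 -0.046] 0.227 117.9
LOOK yaw -2.03 pitch -0.44 z@tip 38.6 tip x 664.9 y range -333.3 -282.3
back 17.81 [ 450.3 -330.2   60.2] [ 1.7998e+02 -3.0000e-02  1.0900e+00] F [-0.32 -0.4  -1.66] T [-0.003  0.11   0.024] 0.226 117.9
```

View pics/s2c.png

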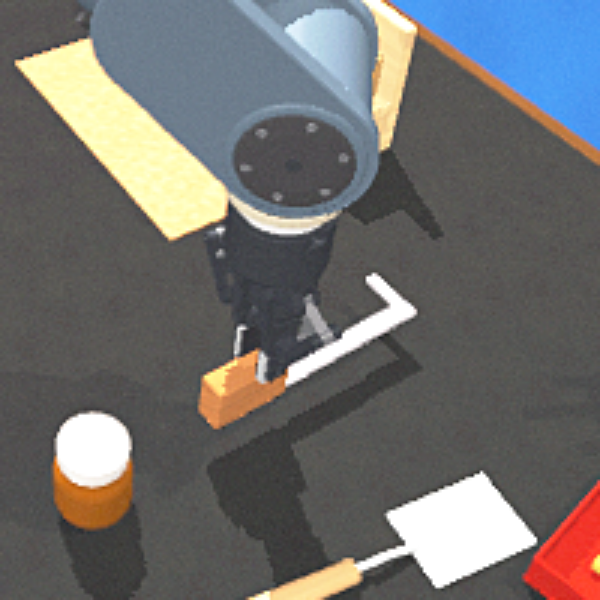

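The rake is now level and square in the jaws. Next I rotate it here, then translate well in front of the shelf.

Run:
```python
from h import *
DZ=28.3
a=sw(-200,-133,20,DZ)
ctrl.move_l([a[0],-330,a[2]],[180,0,SY],v=60)
ctrl.move_l(a,v=120);st("pre")
ctrl.move_l(sw(-190,-133,9,DZ),v=60);st("low")
im=look((245,134,292,172),15,range(149,163))
cv2.imwrite("pics/p3.png",cv2.resize(im[90:240,200:360,::-1],None,fx=4,fy=4))
```

```text
pre 20.37 [ 441.2 -100.1   48.3] [180.    -0.    -0.83] F [ 0.64 -0.01 -1.17] T [-0.002  0.016 -0.026] 0.224 118.0
low 20.77 [451.1 -99.8  36.8] [-1.7998e+02  5.0000e-02 -8.0000e-01] F [ 0.13  0.54 -1.58] T [-0.01   0.102 -0.002] 0.222 118.0
LOOK yaw -0.53 pitch -0.04 z@tip 15.3 tip x 623.1 y range -109.7 -58.3
```

View pics/p3.png

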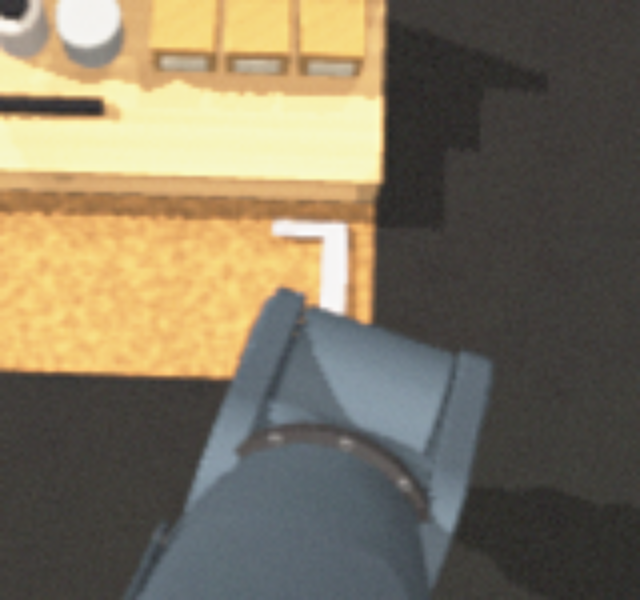

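The rake is straight, about 10 mm clear of the end wall and level at z 9, with its hook bar at (273–347, 222–240) in the crop. I'll insert it and sweep, stopping on touch.

Run:
```python
from h import *
DZ=28.6
def bad(b,s,f=4,t=.25): return np.abs(s["force"]-b["force"])[:2].max()>f or abs(s["torque"][2]-b["torque"][2])>t
ok=True;b=ctrl.observe()
for x in range(-160,-49,22):
    ctrl.move_l(sw(min(x,-50),-133,9,DZ),v=70);s=ctrl.observe()
    if bad(b,s): ok=False;st("INSERT STOP");break
if ok:
    ctrl.move_l(sw(-50,-133,9,DZ),v=40);ctrl.wait(.1);b=st("in")
    y=-133
    while y<-24:
        y=min(y+16,-24);ctrl.move_l(sw(-50,y,9,DZ),v=80);s=ctrl.observe()
        if bad(b,s): ok=False;st("SWEEP STOP %g"%y);break
    st("coarse")
if ok:
    b=ctrl.observe();lg=[]
    while y<85:
        y+=2;ctrl.move_l(sw(-50,y,9,DZ),v=25);s=ctrl.observe()
        lg.append((y,round(s["force"][1]-b["force"][1],1),round(s["torque"][2]-b["torque"][2],3)))
        if abs(lg[-1][2])>.2 or abs(lg[-1][1])>3: break
    print(lg[-12:]);st("touch y=%g"%y)
```

```text
in 24.07 [ 591.  -101.8   37.6] [-1.8e+02  1.0e-02 -8.0e-01] F [ 0.01  0.41 -1.43] T [ 0.001  0.053 -0.065] 0.224 118.0
coarse 26.48 [592.6   7.7  37.6] [-1.8e+02  1.0e-02 -7.6e-01] F [-0.12 -0.12 -1.38] T [-0.047  0.026  0.005] 0.226 118.2
[(-6, np.float64(-0.0), np.float64(0.059)), (-4, np.float64(0.1), np.float64(-0.009)), (-2, np.float64(0.3), np.float64(-0.047)), (0, np.float64(-0.3), np.float64(-0.048)), (2, np.float64(-0.3), np.float64(0.016)), (4, np.float64(-0.2), np.float64(0.002)), (6, np.float64(-0.4), np.float64(-0.042)), (8, np.float64(1.2), np.float64(-0.053)), (10, np.float64(-0.4), np.float64(0.02)), (12, np.float64(0.3), np.float64(-0.006)), (14, np.float64(-0.7), np.float64(-0.053)), (16, np.float64(-1.7), np.float64(-0.373))]
touch y=16 31.48 [593.1  47.1  37.5] [ 1.7999e+02  2.0000e-02 -8.2000e-01] F [-1.33 -1.85 -1.15] T [-0.5    0.305 -0.367] 0.225 118.3
```

Touch felt with about 2 N at the hook, which puts the divider near y +60. I'll back off 2 mm and drag out.

Run:
```python
from h import *
DZ=28.6
ctrl.move_l(sw(-50,14,9,DZ),v=30);st("off")
for x in range(-70,-216,-29):
    ctrl.move_l(sw(x,14,9,DZ),v=60);s=ctrl.observe()
    if np.abs(s["force"][:2]).max()>6: st("F!");break
st("out")
im,d=snap("top","out");cv2.imwrite("pics/outc.png",cv2.resize(im[100:230,165:325,::-1],None,fx=4,fy=4))
```

```text
off 31.73 [593.3  45.2  37.6] [-1.7999e+02 -1.0000e-02 -8.0000e-01] F [ 0.17 -0.82 -1.35] T [-0.117  0.107 -0.097] 0.224 118.2
out 35.38 [428.4  47.5  37.7] [ 1.8e+02 -2.0e-02 -8.0e-01] F [ 0.17 -0.01 -1.93] T [-0.083  0.047 -0.038] 0.23 118.3
```

View pics/outc.png

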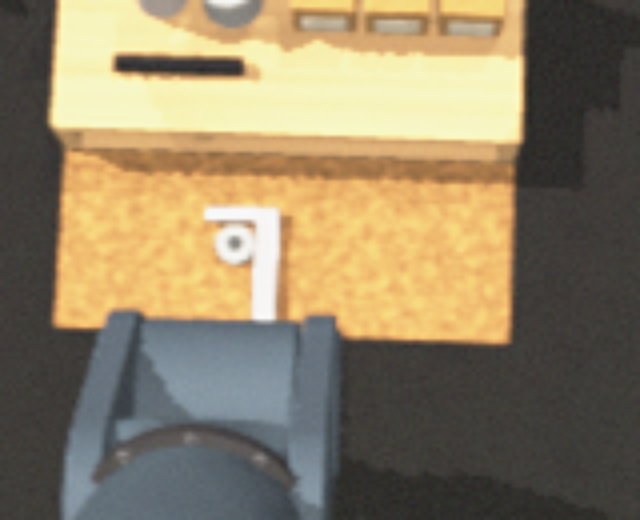

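The weight lies at (235,243) in the crop, tucked in the hook and wholly on the mat, about 30 mm in from the floor's edge. I'll separate the rake, lift it and lay it down.

Run:
```python
from h import *
DZ=28.6
ctrl.move_l(sw(-210,14,9,DZ),v=40);ctrl.move_l(sw(-210,9,9,DZ),v=40)
ctrl.move_l(sw(-210,9,70,DZ),v=90)
ctrl.move_l([435,-330,98],v=150)
ctrl.move_l([478,-330,60],v=100);ctrl.move_l([478,-330,31],v=70)
z=31;s=st("near")
while z>27 and s["force"][2]<3:
    z-=.7;ctrl.move_l([478,-330,z],v=20);s=ctrl.observe()
st("down %g"%z)
ctrl.ungrasp();ctrl.move_l([478,-330,120],v=120)
ctrl.move_l([350,-200,200],v=200);st("end")
im,d=snap("top","fin");cv2.imwrite("pics/finc.png",cv2.resize(im[:300,70:470,::-1],None,fx=2,fy=2))
```

```text
near 40.73 [ 477.9 -330.    30.8] [-1.7998e+02  2.0000e-02 -8.0000e-01] F [-0.52 -0.41 -0.17] T [0.01  0.101 0.   ] 0.224 118.3
down 27.5 41.98 [ 478.1 -330.    28.2] [ 1.7999e+02 -1.0000e-02 -8.0000e-01] F [-2.97  2.24 10.26] T [ 0.45   0.539 -0.034] 0.22 119.8
end 44.71 [ 350.3 -200.4  199.7] [-1.7999e+02  1.0000e-02 -8.1000e-01] F [-0.69 -0.33 -0.22] T [-0.035 -0.026  0.044] 0.999 0.0
```

View pics/finc.png

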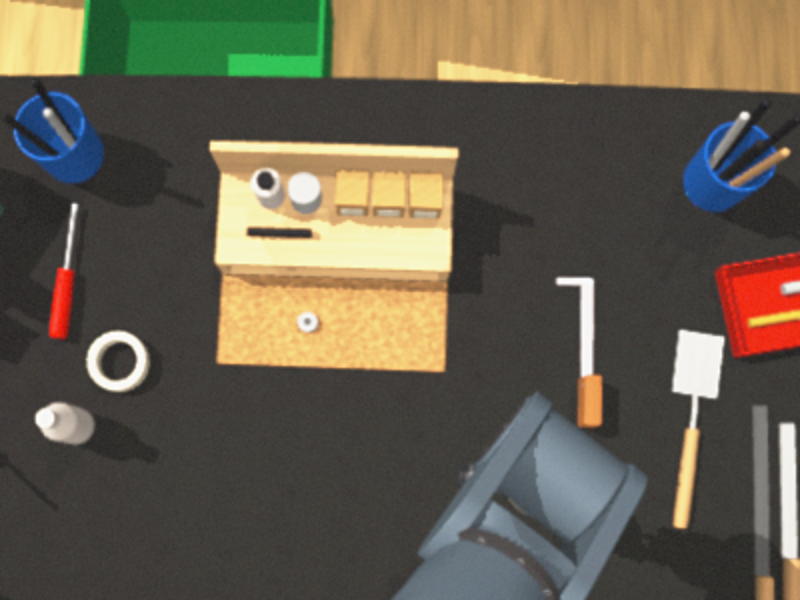

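The weight is on the mat at (308,322) and the rake lies flat at (585,350), clear of the mat and shelf. The other bench items look unmoved, except the jar, which is hidden under the arm. I'm handing in.

```bash
python3 -c "
from cell import ctrl
print(ctrl.finish_job())"
```

```text
the job is handed in; nothing more can be done
None
```

The job is handed in at about 45 s: the weight lies wholly on the cork mat and the rake flat on the bench, clear of mat and shelf; on the first carry the rake slipped in the grip, possibly from knocking the shelf, so I set it down and gripped it again, and the jar was hidden by the arm in the last picture.

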